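Scoop a portion of fish balls

ROBOT

A 7-joint arm with a two-finger parallel gripper is mounted at the origin on the work surface. World frame = base frame: x ahead of the robot, y to its left, z up, the work surface at z = 0. Lengths are in m, angles in rad, forces in N, time in s.
With the tool pointing down it reaches from about 0.425 to 0.925 m from the base axis. Payload 6.8 kg.
Tool frame: the origin (TCP) lies at the centre of the arm's flange, where the gripper is bolted on; the fingertips stand 182 mm ahead of it and the grasp point (between the pads) lies 163 mm ahead of it; z points along the fingers, y is the line along which they close (so a half turn about z gives the same grasp; the last joint's range is limited). The gripper opens to 88 mm and grips with 3 to 60 N. Pads are 20 mm wide; open, the fingers measure 115 mm over their backs; the gripper's body (75 mm by 178 mm) begins 61 mm behind the grasp point.
Start: joints at [-1.261, 0.477, 0.022, 1.555, -0.011, 1.109, -0.083], TCP at [0.274, 0.617, 0.405] pointing down, gripper open.
Joint ranges: [-2.96, 2.96], [-0.34, 2.1], [-1.41, 1.46], [0.24, 2.44], [-1.37, 4.51], [0.17, 1.92], [-2.96, 2.96]. Speed limits (rad/s): [2.39, 2.39, 3.14, 3.14, 3.14, 3.14, 3.14].

INTERFACE

Orientations are given as a unit quaternion [w, x, y, z].
In Python, from workcell import bot gives the robot as it stands. The module is installed in compiled form; this text tells all that it offers.
- The arm moves only by the tool jog_arm, never from a script. Its argument "plan" is a list of rows, each a list of 5 numbers: the finger opening in m, from 0 to 0.0878, then the shift along the tool's x, y, z in m, then the turn about the tool's z in rad. A call has 1 to 12 rows; each row shifts and turns the commanded pose from where the row before left it, along the tool's axes as they then stand; what a row does not reach is not made up. A row lasts 1/12 s, in which the tool goes at most 41.7 mm and 7.16 degrees, less where a joint would pass 70% of its speed; a pose out of reach is approached as far as the arm can. A call is refused whole if a number of a shift passes 0.0417 or a number of a turn 0.125, either way. A call with a gripper value outside its range is refused whole. The fingers move at their own pace and stop on an object; the grip force is fixed at half the most. Time passes only in rows, so rows that do not move let the fingers close. It gives the time, the measured TCP pose, the force, the opening and the grip force at its end, in the units of the state.
- bot.get_state(): the state, without advancing time (a new reading comes with each control period).
- bot.snapshot(name): name is "side" or "top"; returns a dict with "color" (420x560x3 uint8, blue, green, red), "fov_y" (degrees; the focal length in pixels is half the picture's height over the tangent of half this angle, whatever the lens; pixels are square), "cx", "cy" (the principal point, pixels), "k1" (the pictures are not rectified: a ray, as slopes to the right and down, at radius r is drawn at 1 + k1 r^2 times it, then the intrinsics apply), "rvec" (rotation vector, rad) and "tvec" (3), from world to camera coordinates, as OpenCV has them. Camera axes: x right, y down, z forward; pixel columns grow to the right and rows downward; lengths in m; the calibration is good to about 2 mm. A picture is of the moment at which its call begins. There is no depth.
- bot.hand_in(): hands the job in; it is judged then, once.
Trained networks look in the newest picture that a camera, given by its name, has taken for a name from the list of things; names that differ only in an ending like _2 or _b are one class to them, and where a whole thing is asked for, a point or a joint stands for the part that bears it (a point fixed in the world has none). Each returns a list of dicts, best first, with "p" (0 to 1); they miss things now and then, are a little off and sometimes report something else, mostly with a low value. They report only what shows in the picture. A call takes as long as a camera call. They do not tell look-alikes from the thing itself.
- bot.regions_of(label, camera): "mask" (420x560 bool, what is visible of it) and "box" ([left, top, right, bottom] in pixels, round what is visible of it).
- bot.tip_of(label, camera): "centre" ([row, column] in pixels: a listed point, or the origin of a listed thing).
The state is a dict: "clock": time; "joint_pos": joint angles; "qd": joint speeds; "effort": joint torques, N m; "ee_pos": TCP position; "tool_rot": TCP orientation; "wrist_force": force on the tool from outside, world axes, zero at the start; "torque": the same for the moment, N m; "width": finger opening in m; "gripper_force": force on a finger pad.
Only numpy, scipy, OpenCV 4.12 (cv2) and the standard library are available. Lean on these libraries where they do the work, as an engineer would, in place of code of your own. Each camera call takes 0.05 s, during which the arm holds its last target. There are 200 camera calls.

TASK

Use the steel scoop to move at least four of the fish balls from the steel pan into the blue bowl, then lay the scoop back, upright and empty, on its black tray. Do not touch the fish balls with the gripper fingers and spill none: any you do not serve stay in the pan. Leave the bowl standing where it is and do not disturb the other things on the counter.

Things in the scene. Friction and masses are not known exactly. Their poses are not given: they have to be found in the camera images.
- scoop: flat-bottomed steel food scoop, 0.18 kg, level on the tray. Origin: centre of the underside of its blade, 90 mm (x) x 100 mm (y) and 2 mm thick; +x points out of the open front lip (x = +45 mm), +z up. Back wall 34 mm high at x = -45 mm; side walls 30 mm high, 16 mm from x = +11 to +34 mm, none beyond; inner width 96 mm. A post rises from the back wall to the handle
- scoop_grip (a point): centre of the scoop's black straight handle, a level bar 70 mm long along the scoop's x, 18 mm wide (y), 22 mm high; at (-85, 0, 85) mm in the scoop's frame. Axes as the scoop
- scoop_tip (a point): middle of the scoop's front lip, underside, at (45, 0, 0) mm in the scoop's frame
- tray: flat black slab, 200 mm (x) x 100 mm (y), 10 mm thick, fixed on the counter; the scoop's tray. Origin: centre of its underside
- pan: steel pan fixed on the counter, 250 mm long (x), 128 wide (y), rim 55 high, walls 3-4. Origin: centre of underside. Floor 3 mm thick, level from x = -122 to +70 mm, then rising at 45 degrees to the +x end. A fixed half-cover roofs that end, x = +55 to +125 mm, underside 79 mm above the counter, closed at the sides. The balls start at x = -10 to +62 mm; the floor at -x is bare
- bowl: blue ceramic bowl, loose, 0.6 kg, rim 170 mm in diameter and 65 mm above the counter. Origin: centre of its underside
- ball0: frozen fish ball, off-white, slightly oblong, 26 mm thick and 30 mm long, 12 g; one of six alike. Origin: its centre
- ball1: frozen fish ball, off-white, slightly oblong, 26 mm thick and 30 mm long, 12 g; one of six alike. Origin: its centre
- ball2: frozen fish ball, off-white, slightly oblong, 26 mm thick and 30 mm long, 12 g; one of six alike. Origin: its centre
- ball3: frozen fish ball, off-white, slightly oblong, 26 mm thick and 30 mm long, 12 g; one of six alike. Origin: its centre
- ball4: frozen fish ball, off-white, slightly oblong, 26 mm thick and 30 mm long, 12 g; one of six alike. Origin: its centre
- ball5: frozen fish ball, off-white, slightly oblong, 26 mm thick and 30 mm long, 12 g; one of six alike. Origin: its centre
- shaker: steel salt shaker, upright cylinder 42 mm in diameter, 75 mm tall, loose; a bystander. Origin: centre of its underside
- dish: small white dish, 84 mm across, 30 mm tall, loose; a bystander. Origin: centre of its underside
- mill: dark wooden pepper mill, 54 mm across, 140 mm tall, loose; a bystander. Origin: centre of its underside
- teacup: white teacup without handle, 72 mm across, 70 mm tall, loose; a bystander. Origin: centre of its underside
Things that resemble listed ones, but are neither listed nor needed, are in the scene too. Leave any turquoise look-alike of the scoop alone.

How it is judged:
By the outcome, as a careful person would: the job done as asked, in the order asked, and still so for the second after the job is handed in, with the robot touching nothing.
It also fails if it takes over 64 s, if anything falls off the work surface, if the arm or the gripper's body presses on something with over 40 N, if the wrist force passes 120 N, or if a joint passes its speed limit or range.

## Working session

There is one attempt and no reset: what is moved stays moved. The work goes in short steps, Python scripts to look and compute and a tool call to move; the robot and the scene stay as the last step left them, time stands still between calls to the robot, and variables do not carry over. Pictures are saved under pics/ and viewed, at most 10 in all, crops included, and the job is handed in when it is done.

Besides the shell and the picture viewer there is one more tool, called after ">>>" by a JSON object that holds its "method" and its "body", one argument or row to a line. jog_arm: Moves the arm, as the interface text tells. Its arguments: {"type":"object","properties":{"plan":{"type":"array","items":{"type":"array","items":{"type":"number"}}}},"required":["plan"]}

```bash
mkdir -p pics
cat > h.py <<'E'
import numpy as np, cv2
from workcell import bot
def cam(s):
    h=s["color"].shape[0]; f=h/2/np.tan(np.radians(s["fov_y"])/2)
    R=cv2.Rodrigues(np.array(s["rvec"],float))[0]; t=np.array(s["tvec"],float).ravel()
    return f,R,t
def ray(s,rc):
    f,R,t=cam(s); d=np.array([(rc[1]-s["cx"])/f,(rc[0]-s["cy"])/f]); u=d.copy()
    for _ in range(30): u=d/(1+s["k1"]*(u@u))
    return -R.T@t, R.T@np.array([u[0],u[1],1])
def onz(s,rc,z):
    o,d=ray(s,rc); return o+d*(z-o[2])/d[2]
def proj(s,p):
    f,R,t=cam(s); c=R@np.asarray(p,float)+t; u=c[:2]/c[2]; u=u*(1+s["k1"]*(u@u))
    return np.array([s["cy"]+f*u[1], s["cx"]+f*u[0]])
def tri(s1,a,s2,b):
    o1,d1=ray(s1,a);o2,d2=ray(s2,b)
    A=np.stack([d1,-d2],1); k=np.linalg.lstsq(A,o2-o1,rcond=None)[0]
    p,q=o1+k[0]*d1,o2+k[1]*d2; return (p+q)/2,np.linalg.norm(p-q)
E
cat > a.py <<'E'
from h import *
np.set_printoptions(precision=3,suppress=True)
S={}
for c in("top","side"):
    S[c]=bot.snapshot(c); cv2.imwrite(f"pics/{c}0.png",S[c]["color"])
    print(c,"campos",ray(S[c],(210,280))[0])
Z=dict(scoop=.01,scoop_grip=.095,scoop_tip=.01,tray=0,pan=0,bowl=0,ball0=.016,shaker=0,dish=0,mill=0,teacup=0)
for n in Z:
  for c in S:
    for r in bot.tip_of(n,c)[:8]: print(n,c,round(r["p"],2),np.round(r["centre"]),onz(S[c],r["centre"],Z[n]))
print(bot.get_state())
E
python3 a.py
```

```text
top campos [0.447 0.039 0.811]
side campos [ 0.119 -0.716  1.028]
scoop top 0.79 [272. 284.] [ 0.43  -0.004  0.01 ]
scoop top 0.7 [344. 372.] [ 0.287 -0.18   0.01 ]
scoop side 0.83 [241. 248.] [0.434 0.    0.01 ]
scoop_grip top 0.92 [332. 425.] [ 0.322 -0.255  0.095]
scoop_grip top 0.73 [112. 239.] [0.733 0.086 0.095]
scoop_grip top 0.63 [273. 235.] [0.431 0.088 0.095]
scoop_grip top 0.5 [178. 209.] [0.604 0.14  0.095]
scoop_grip side 0.9 [334. 259.] [ 0.322 -0.269  0.095]
scoop_grip side 0.77 [192. 228.] [0.437 0.093 0.095]
scoop_grip side 0.57 [321. 308.] [ 0.418 -0.292  0.095]
scoop_tip top 0.86 [271. 302.] [ 0.431 -0.041  0.01 ]
scoop_tip top 0.66 [354. 351.] [ 0.267 -0.137  0.01 ]
scoop_tip side 0.9 [257. 256.] [ 0.43 -0.05  0.01]
scoop_tip side 0.55 [320. 212.] [ 0.268 -0.15   0.01 ]
tray top 0.96 [271. 272.] [0.433 0.02  0.   ]
tray side 0.46 [256. 260.] [ 0.442 -0.044  0.   ]
pan top 0.9 [188. 208.] [0.604 0.155 0.   ]
pan side 0.67 [182. 280.] [0.603 0.141 0.   ]
bowl top 0.96 [186. 347.] [ 0.611 -0.14   0.   ]
bowl top 0.35 [187. 210.] [0.606 0.15  0.   ]
bowl side 0.94 [25
[... 715 characters left out ...]
8. 181.] [0.397 0.323 0.   ]
mill top 0.67 [111. 239.] [0.775 0.092 0.   ]
mill side 0.6 [166. 342.] [0.78  0.104 0.   ]
teacup top 0.77 [106. 323.] [ 0.787 -0.092  0.   ]
teacup side 0.9 [212. 389.] [ 0.788 -0.092  0.   ]
{'clock': 1.2, 'joint_pos': array([-1.261,  0.477,  0.022,  1.555, -0.011,  1.109, -0.083]), 'qd': array([ 0.001,  0.   ,  0.002, -0.001, -0.001,  0.   ,  0.001]), 'effort': array([  0.001, -58.272,   1.534, -27.293,  -0.054,   0.01 ,   0.   ]), 'ee_pos': array([0.274, 0.617, 0.405]), 'tool_rot': array([0.   , 0.207, 0.978, 0.   ]), 'wrist_force': array([ 0.802, -0.579,  0.271]), 'torque': array([-0.033,  0.021,  0.017]), 'gripper_force': 0.0, 'width': 0.08797215773469001}
```

View pics/top0.png

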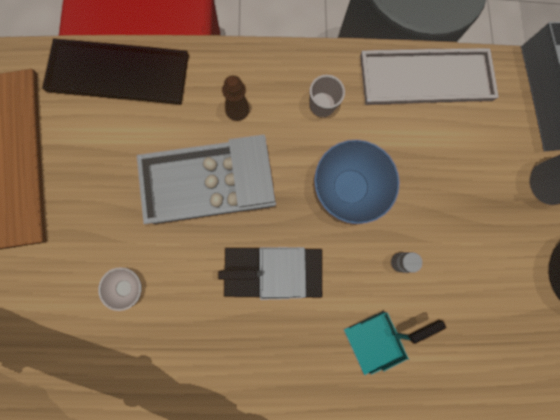

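View pics/side0.png

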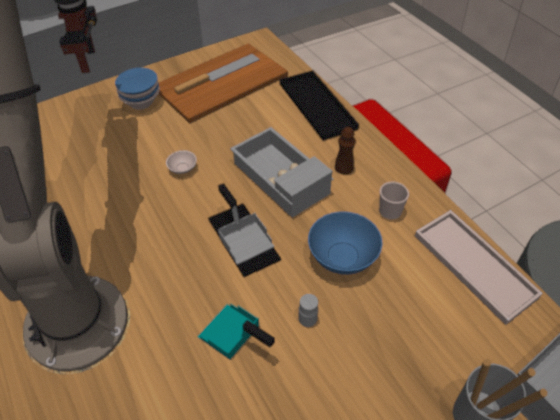

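The red-handled gripper is clear of the counter. The steel scoop's blade is at top (284,272) with its handle to the left, towards +y, at (240,274). The pan is at (205,180) with its cover on the right (-y), and the bowl is at (356,182). Candidates for the scoop are the steel one on the black tray (284,272) and the turquoise look-alike (375,342). I choose the steel one and will check it in a close crop, along with the pan corners.

```bash
cat > b.py <<'E'
from h import *
np.set_printoptions(precision=3,suppress=True)
im=cv2.imread("pics/top0.png")
a=cv2.resize(im[130:310,130:340],None,fx=3.3,fy=3.3,interpolation=cv2.INTER_CUBIC)
cv2.imwrite("pics/crop1.png",a)
s=bot.snapshot("top")
def rect(m,z,l):
    c=max(cv2.findContours(m.astype(np.uint8),0,2)[0],key=cv2.contourArea)
    b=cv2.boxPoints(cv2.minAreaRect(c)); print(l); 
    for p in b: print("  ",p,onz(s,(p[1],p[0]),z))
for n,z in (("tray",.01),("pan",.055),("scoop",.012),("bowl",.065)):
    for r in bot.regions_of(n,"top")[:2]: rect(r["mask"],z,(n,r["p"],r["box"]))
E
python3 b.py
```

```text
('tray', 0.75, [220.6, 246.1, 323.9, 296.7])
   [304. 248.] [ 0.479 -0.045  0.01 ]
   [322. 248.] [ 0.479 -0.082  0.01 ]
   [322. 297.] [ 0.38 -0.08  0.01]
   [304. 297.] [ 0.381 -0.044  0.01 ]
('tray', 0.36, [215.3, 248.3, 305.9, 299.9])
   [217. 248.] [0.479 0.132 0.01 ]
   [304. 248.] [ 0.479 -0.045  0.01 ]
   [304. 299.] [ 0.377 -0.044  0.01 ]
   [217. 299.] [0.377 0.13  0.01 ]
('pan', 0.67, [136.3, 135.1, 277.9, 225.6])
   [132.89  152.475] [0.665 0.296 0.055]
   [264.677 133.031] [0.706 0.036 0.055]
   [275.348 205.359] [0.56  0.015 0.055]
   [143.561 224.802] [0.521 0.268 0.055]
('scoop', 0.83, [345.7, 312.3, 448.9, 373.9])
   [341.4 329.8] [ 0.316 -0.118  0.012]
   [426.6 287.2] [ 0.397 -0.296  0.012]
   [451.8 337.6] [ 0.295 -0.345  0.012]
   [366.6 380.2] [ 0.217 -0.166  0.012]
('scoop', 0.58, [217.7, 242.7, 310.3, 300.0])
   [217. 247.] [0.481 0.132 0.012]
   [305. 247.] [ 0.481 -0.047  0.012]
   [305. 299.] [ 0.377 -0.046  0.012]
   [217. 299.] [0.378 0.13  0.012]
('bowl', 0.68, [311.7, 140.1, 400.1, 224.0])
   [315. 140.] [ 0.689 -0.064  0.065]
   [398. 140.] [ 0.692 -0.232  0.065]
   [398. 223.] [ 0.524 -0.223  0.065]
   [315. 223.] [ 0.524 -0.061  0.065]
('bowl', 0.18, [224.2, 76.0, 250.6, 122.7])
   [216.996  77.477] [0.819 0.133 0.065]
   [242.269  72.663] [0.83  0.082 0.065]
   [251.039 118.707] [0.732 0.063 0.065]
   [225.766 123.521] [0.722 0.113 0.065]
```

View pics/crop1.png

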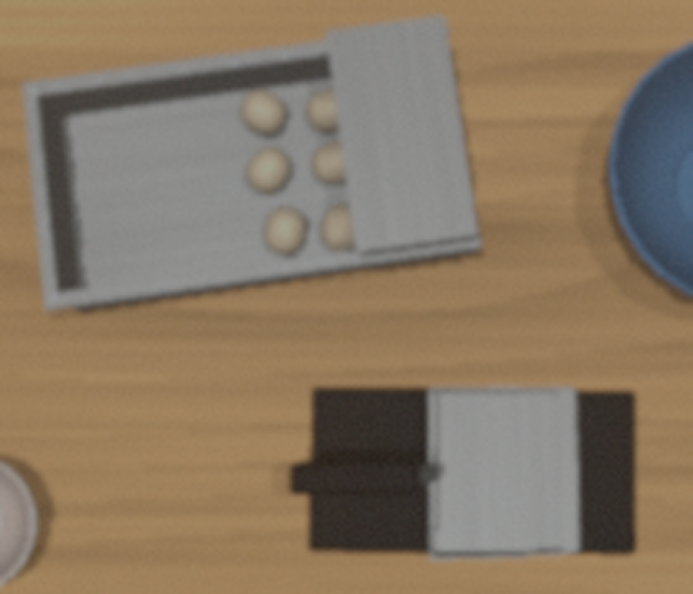

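The crop confirms the steel scoop on the black tray: handle from (292,478) to (435,472), lip to the right. The pan's rim corners are at (25,83) and (47,310). There are six balls, with the right column partly under the cover.

```bash
cat > c.py <<'E'
from h import *
np.set_printoptions(precision=3,suppress=True)
s=bot.snapshot("top")
def P(x,y,z): return onz(s,(130+(y+.5)/3.3-.5,130+(x+.5)/3.3-.5),z)
a,b=P(25,83,.055),P(47,310,.055); e=P(480,252,.055)
d=(a-b); print("end",a,b,np.linalg.norm(d),"e",e,"len",np.linalg.norm(e-b))
ux=(e-b)/np.linalg.norm(e-b); uy=np.array([-ux[1],ux[0],0]); print("dir",ux,d/np.linalg.norm(d), "yaw from -y deg",np.degrees(np.arctan2(ux[0],-ux[1])),np.degrees(np.arctan2(-d[1],-d[0]))+180)
c=b+ux*.125+uy*.064; print("pan centre",c, "from a", a+ux*.125-uy*.064)
for x,y in ((265,112),(268,170),(287,230),(322,110),(330,162),(338,228)):
    p=P(x,y,.016)-c; print("ball",p@ux,p@uy)
print("handle",P(292,478,.095),P(430,472,.095),"blade",P(430,390,.04),P(432,556,.04),P(578,392,.012),P(581,551,.012),"tray",P(314,388,.01),P(634,392,.01),P(634,550,.01),P(311,549,.01))
E
python3 c.py
```

```text
end [0.66  0.288 0.055] [0.523 0.268 0.055] 0.13772533528917302 e [0.558 0.015 0.055] len 0.2549071500205187
dir [ 0.137 -0.991  0.   ] [0.99  0.143 0.   ] yaw from -y deg 7.872025861321015 8.245343497120842
pan centre [0.604 0.153 0.055] from a [0.613 0.155 0.055]
ball 0.010360009241948367 0.04757974820453361
ball 0.008005038318693685 0.010399914308001638
ball 0.015298110545225608 -0.02882504676265449
ball 0.045909708364982094 0.044162173398649626
ball 0.046852490691918915 0.01034808601234172
ball 0.04668619000722391 -0.031788785899497955
handle [0.428 0.119 0.095] [0.431 0.044 0.095] blade [0.478 0.045 0.04 ] [0.381 0.043 0.04 ] [ 0.478 -0.046  0.012] [ 0.381 -0.047  0.012] tray [0.48  0.116 0.01 ] [ 0.478 -0.081  0.01 ] [ 0.382 -0.08   0.01 ] [0.383 0.116 0.01 ]
```

>>> {"method": "jog_arm", "body": {
  "plan": [
    [0.0878, 0.02, -0.03, 0, 0.12],
    [0.0878, 0.02, -0.03, 0, 0.12],
    [0.0878, 0.02, -0.03, 0, 0.12],
    [0.0878, 0.02, -0.03, 0, 0.12]
  ]
}}

```text
clock: 1.83
ee_pos: [0.1409, 0.5618, 0.4047]
tool_rot: [0.0, 0.438, 0.899, -0.0]
wrist_force: [-0.0, 0.1, 0.0]
width: 0.0879
gripper_force: 0.0
```

>>> {"method": "jog_arm", "body": {
  "plan": [
    [0.0878, 0, 0.035, 0, 0.11],
    [0.0878, 0, 0.035, 0, 0.11],
    [0.0878, 0, 0.035, 0, 0.11],
    [0.0878, -0.02, 0.035, 0, 0.11],
    [0.0878, -0.04, 0.035, 0, 0.11],
    [0.0878, -0.04, 0.035, 0, 0.11],
    [0.0878, -0.04, 0.03, 0, 0],
    [0.0878, -0.04, 0.02, 0, 0],
    [0.0878, -0.04, 0, 0, 0],
    [0.0878, -0.04, 0, 0, 0],
    [0.0878, -0.04, 0, 0, 0]
  ]
}}

```text
clock: 2.75
ee_pos: [0.3809, 0.368, 0.4046]
tool_rot: [-0.0, 0.703, 0.711, 0.0]
wrist_force: [-0.6, -0.2, -0.4]
width: 0.088
gripper_force: 0.0
```

```bash
cat > d.py <<'E'
from h import *
np.set_printoptions(precision=3,suppress=True)
s=bot.snapshot("top"); S=bot.snapshot("side")
def P(x,y,z): return onz(s,(130+(y+.5)/3.3-.5,130+(x+.5)/3.3-.5),z)
print("floor corner",P(68,117,.003),"inner rim",P(40,97,.055),P(50,298,.055))
im=cv2.imread("pics/side0.png"); a=cv2.resize(im[120:220,220:340],None,fx=6,fy=6,interpolation=cv2.INTER_CUBIC)
for yaw in (8,):
  u=np.array([np.sin(np.radians(yaw)),-np.cos(np.radians(yaw)),0]); v=np.array([-u[1],u[0],0])
  for c,col in (((.604,.153,0),(0,0,255)),((.611,.155,0),(0,255,0))):
    pts=[np.array(c)+u*i+v*j+[0,0,.055] for i,j in ((-.125,.064),(.125,.064),(.125,-.064),(-.125,-.064))]
    q=np.array([(proj(S,p)[::-1]-[220,120]+.5)*6-.5 for p in pts]).round().astype(int)
    cv2.polylines(a,[q],True,col,1)
cv2.imwrite("pics/crop2.png",a)
print(bot.get_state()["ee_pos"],bot.get_state()["tool_rot"])
E
python3 d.py
```

```text
floor corner [0.652 0.276 0.003] inner rim [0.651 0.278 0.055] [0.531 0.266 0.055]
[0.382 0.363 0.405] [ 0.001  0.705  0.709 -0.001]
```

View pics/crop2.png

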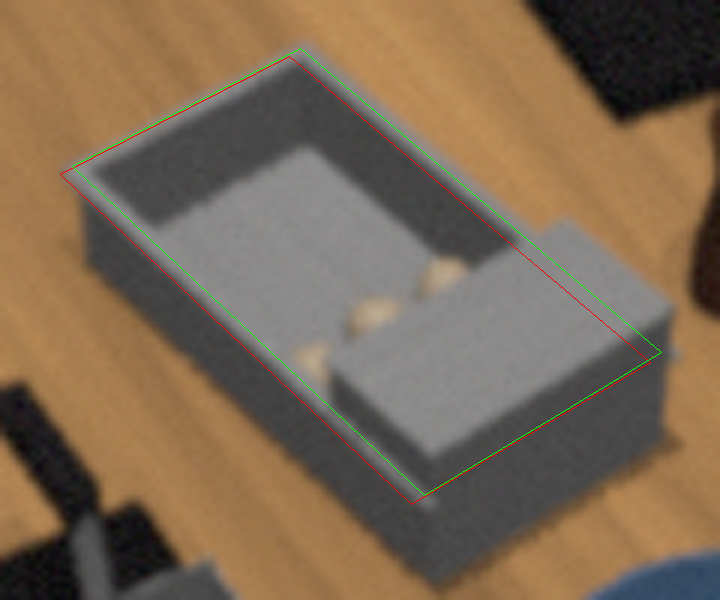

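The rim outline fits the pan at about centre (0.608, 0.153), yaw 8° from -y. Moving over the scoop handle.

>>> {"method": "jog_arm", "body": {
  "plan": [
    [0.0878, -0.037, 0.006, 0, 0.01],
    [0.0878, -0.037, 0.006, 0, 0],
    [0.0878, -0.037, 0.006, 0, 0],
    [0.0878, -0.037, 0.006, 0, 0],
    [0.0878, -0.037, 0.006, 0, 0],
    [0.0878, -0.037, 0.006, 0, 0],
    [0.0878, -0.037, 0.006, 0.02, 0],
    [0.0878, -0.037, 0.006, 0.03, 0],
    [0.0878, 0, 0, 0.03, 0],
    [0.0878, 0, 0, 0.01, 0],
    [0.0878, 0, 0, 0, 0]
  ]
}}

```text
clock: 3.77
ee_pos: [0.4284, 0.0796, 0.3171]
tool_rot: [-0.001, 0.706, 0.708, -0.002]
wrist_force: [-0.0, -0.6, -0.1]
width: 0.0874
gripper_force: 0.0
```

```bash
cat > e.py <<'E'
from h import *
np.set_printoptions(precision=4,suppress=True)
q=bot.get_state(); print(q["clock"],q["ee_pos"],q["tool_rot"],q["joint_pos"],q["wrist_force"],q["torque"],q["width"])
w,x,y,z=q["tool_rot"]; print("tool x ang deg",np.degrees(np.arctan2(2*x*y,2*x*x-1)))
E
python3 e.py
```

```text
3.7667 [0.4284 0.0796 0.3171] [-0.0005  0.7064  0.7078 -0.002 ] [-0.7747  0.2187  0.5109  2.2151 -0.1555  0.7451 -0.1568] [-0.0067 -0.5773 -0.0886] [-0.0402  0.023   0.039 ] 0.08739647305325358
tool x ang deg 90.11830345065991
```

>>> {"method": "jog_arm", "body": {
  "plan": [
    [0.0878, -0.013, 0.002, 0.015, 0],
    [0.0878, 0, 0, 0.022, 0],
    [0.0878, 0, 0, 0.022, 0],
    [0.0878, 0, 0, 0, 0],
    [0.0878, 0, 0, 0, 0]
  ]
}}

```text
clock: 4.18
ee_pos: [0.4314, 0.0675, 0.2603]
tool_rot: [-0.0, 0.706, 0.708, -0.0]
wrist_force: [-0.7, 0.0, -0.2]
width: 0.0876
gripper_force: 0.0
```

```bash
python3 e.py
python3 - <<'E'
from h import *
s=bot.snapshot("side"); im=s["color"]
cv2.imwrite("pics/crop3.png",cv2.resize(im[130:290,140:330],None,fx=3.5,fy=3.5,interpolation=cv2.INTER_CUBIC))
E
```

```text
4.1833 [0.4314 0.0675 0.2603] [-0.0002  0.7058  0.7085 -0.0005] [-0.6915  0.3344  0.4652  2.2548 -0.2624  0.6028 -0.027 ] [-0.6785  0.034  -0.178 ] [-0.0641  0.0414 -0.0074] 0.08756493115225235
tool x ang deg 90.21864919280328
```

View pics/crop3.png

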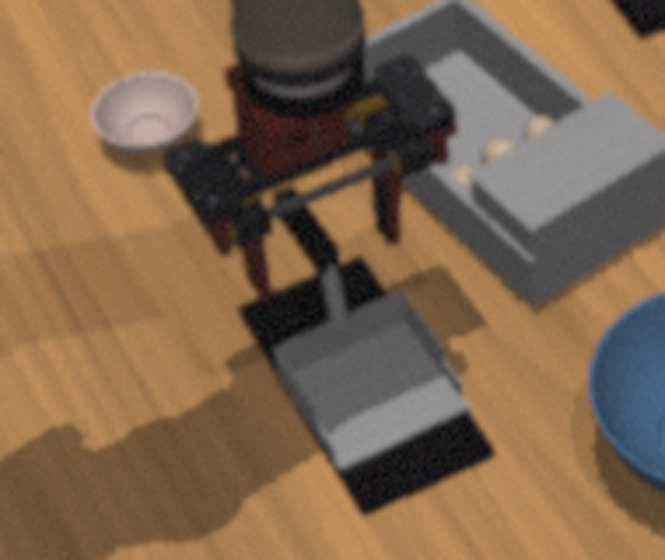

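The fingers straddle the handle at crop (310,235), and the blade is level on the tray. Closing.

>>> {"method": "jog_arm", "body": {
  "plan": [
    [0.0878, -0.001, -0.001, 0.002, 0],
    [0.0, 0, 0, 0, 0],
    [0.0, 0, 0, 0, 0],
    [0.0, 0, 0, 0, 0],
    [0.0, 0, 0, 0, 0],
    [0.0, 0, 0, 0, 0],
    [0.0, 0, 0, 0, 0],
    [0.0, 0, 0, 0, 0]
  ]
}}

```text
clock: 4.9
ee_pos: [0.43, 0.0659, 0.258]
tool_rot: [-0.0, 0.706, 0.708, 0.0]
wrist_force: [-0.4, 0.1, -0.1]
width: 0.0444
gripper_force: 0.0
```

```bash
python3 e.py
```

```text
4.9 [0.43   0.0659 0.258 ] [-0.      0.706   0.7082  0.    ] [-0.6874  0.3368  0.4635  2.2599 -0.2669  0.5948 -0.0208] [-0.3947  0.125  -0.0605] [-0.0331  0.034   0.0252] 0.04437976616239072
tool x ang deg 90.17212172693844
```

>>> {"method": "jog_arm", "body": {
  "plan": [
    [0.0, 0, 0, 0, 0],
    [0.0, 0, 0, 0, 0],
    [0.0, 0, 0, 0, 0],
    [0.0, 0, 0, 0, 0],
    [0.0, 0, 0, 0, 0],
    [0.0, 0, 0, 0, 0],
    [0.0, 0, 0, 0, 0],
    [0.0, 0, 0, 0, 0]
  ]
}}

```text
clock: 5.57
ee_pos: [0.4299, 0.0659, 0.2579]
tool_rot: [-0.0, 0.706, 0.708, -0.0]
wrist_force: [-0.8, 0.3, -0.4]
width: 0.0179
gripper_force: 30.0
```

>>> {"method": "jog_arm", "body": {
  "plan": [
    [0.0, 0, 0, -0.015, 0],
    [0.0, 0, 0, -0.03, 0],
    [0.0, 0.01, 0.007, -0.03, 0],
    [0.0, 0.02, 0.014, 0, 0],
    [0.0, 0.03, 0.022, 0, 0],
    [0.0, 0.03, 0.022, 0, 0],
    [0.0, 0.03, 0.022, 0, 0],
    [0.0, 0.03, 0.022, 0, 0],
    [0.0, 0.03, 0.022, 0, 0],
    [0.0, 0.025, 0.018, 0, 0],
    [0.0, 0.016, 0.01, 0, 0],
    [0.0, 0, 0, 0, 0]
  ]
}}

```text
clock: 6.57
ee_pos: [0.5891, 0.2922, 0.3319]
tool_rot: [-0.0, 0.704, 0.71, 0.001]
wrist_force: [0.2, 1.3, -1.8]
width: 0.018
gripper_force: 30.0
```

>>> {"method": "jog_arm", "body": {
  "plan": [
    [0.0, 0, 0, 0, -0.07],
    [0.0, 0, 0, 0, -0.07],
    [0.0, 0, 0, 0, 0]
  ]
}}

```text
clock: 6.82
ee_pos: [0.5881, 0.2866, 0.3324]
tool_rot: [-0.0, 0.654, 0.756, -0.001]
wrist_force: [-0.0, -0.8, -1.2]
width: 0.018
gripper_force: 30.0
```

```bash
python3 e.py
python3 - <<'E'
from h import *
s=bot.snapshot("side"); im=s["color"]
t=bot.snapshot("top")
a=cv2.resize(im[100:230,180:350],None,fx=3,fy=3,interpolation=cv2.INTER_CUBIC)
b=cv2.resize(t["color"][120:250,120:290],None,fx=3,fy=3,interpolation=cv2.INTER_CUBIC)
cv2.imwrite("pics/crop4.png",cv2.resize(np.hstack([a,b]),None,fx=.78,fy=.78))
for n in("scoop","scoop_tip"):
  for c,S in(("side",s),("top",t)):
    for r in bot.tip_of(n,c)[:3]: print(n,c,r["p"],r["centre"],onz(S,r["centre"],.085))
E
```

```text
6.8167 [0.5881 0.2866 0.3324] [-0.0001  0.654   0.7565 -0.0007] [-0.8428  0.5414  0.4144  1.6964 -0.2558  0.9591 -0.188 ] [-0.0154 -0.8373 -1.2077] [0.0185 0.0522 0.0325] 0.018017316357358377
tool x ang deg 98.30484041705616
scoop side 0.8 [330.1, 229.4] [ 0.27763751 -0.22779702  0.085     ]
scoop side 0.62 [138.0, 263.2] [0.60546476 0.22890342 0.085     ]
scoop top 0.8 [343.5, 372.7] [ 0.30225809 -0.1605295   0.085     ]
scoop top 0.68 [179.0, 167.2] [0.60463116 0.21891953 0.085     ]
scoop top 0.58 [105.4, 320.7] [ 0.75366551 -0.07343659  0.085     ]
scoop_tip side 0.84 [149.5, 273.7] [0.60724925 0.17617086 0.085     ]
scoop_tip side 0.39 [140.8, 262.9] [0.59948015 0.21967058 0.085     ]
scoop_tip top 0.91 [178.5, 191.4] [0.60575392 0.1735659  0.085     ]
scoop_tip top 0.73 [353.1, 351.3] [ 0.28610202 -0.12083478  0.085     ]
```

View pics/crop4.png

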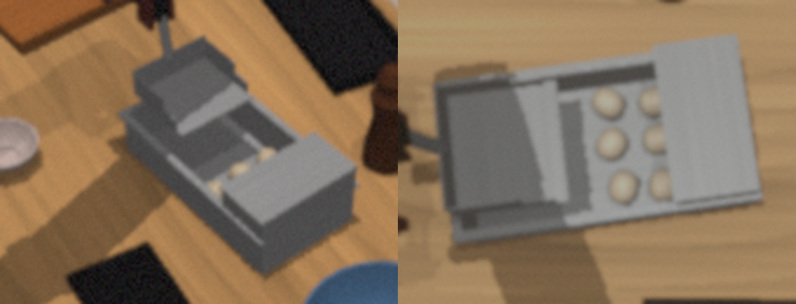

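The scoop hangs level over the bare end of the pan: lip at top-crop (560,145), six balls to the right of it, untouched. Lowering.

>>> {"method": "jog_arm", "body": {
  "plan": [
    [0.0, 0, 0, 0.015, 0],
    [0.0, 0, 0, 0.025, 0],
    [0.0, 0, 0, 0.02, 0],
    [0.0, 0, 0, 0.01, 0],
    [0.0, 0, 0, 0.006, 0],
    [0.0, 0, 0, 0.003, 0],
    [0.0, 0, 0, 0.001, 0],
    [0.0, 0, 0, 0, 0]
  ]
}}

```text
clock: 7.78
ee_pos: [0.5891, 0.2841, 0.2527]
tool_rot: [0.002, 0.656, 0.755, -0.002]
wrist_force: [2.3, -6.9, -3.0]
width: 0.0179
gripper_force: 30.0
```

```bash
python3 e.py
```

```text
7.7833 [0.5891 0.2841 0.2527] [ 0.0015  0.656   0.7547 -0.0017] [-0.8124  0.6374  0.3781  1.7445 -0.2997  0.8193 -0.1553] [ 2.3224 -6.9247 -3.0092] [-1.8003 -0.3647 -0.0326] 0.017905207103623696
tool x ang deg 98.00597935326589
```

>>> {"method": "jog_arm", "body": {
  "plan": [
    [0.0, -0.004, 0, 0, 0],
    [0.0, -0.004, 0, 0, 0],
    [0.0, 0, 0, 0, 0]
  ]
}}

```text
clock: 8.03
ee_pos: [0.5897, 0.2788, 0.2533]
tool_rot: [0.0, 0.655, 0.755, 0.0]
wrist_force: [-0.2, -0.3, -1.1]
width: 0.0181
gripper_force: 30.0
```

```bash
python3 e.py;  python3 - <<'E'
from h import *
s=bot.snapshot("side"); im=s["color"]
t=bot.snapshot("top")
a=cv2.resize(im[100:230,180:350],None,fx=3,fy=3,interpolation=cv2.INTER_CUBIC)
b=cv2.resize(t["color"][120:250,120:290],None,fx=3,fy=3,interpolation=cv2.INTER_CUBIC)
cv2.imwrite("pics/crop5.png",cv2.resize(np.hstack([a,b]),None,fx=.78,fy=.78))
for n in("scoop_tip",):
  for c,S in(("side",s),("top",t)):
    for r in bot.tip_of(n,c)[:3]: print(n,c,r["p"],r["centre"],onz(S,r["centre"],.003))
E
```

```text
8.0333 [0.5897 0.2788 0.2533] [0.     0.6552 0.7554 0.0002] [-0.8025  0.6331  0.3749  1.7494 -0.3023  0.8158 -0.143 ] [-0.2352 -0.2698 -1.0558] [-0.0102  0.0002 -0.0011] 0.018059297724728966
tool x ang deg 98.12750223323165
scoop_tip side 0.95 [173.2, 278.1] [0.61381202 0.16684221 0.003     ]
scoop_tip side 0.87 [321.3, 208.4] [ 0.26160455 -0.14377362  0.003     ]
scoop_tip side 0.69 [210.7, 385.9] [ 0.78179213 -0.08598596  0.003     ]
scoop_tip top 0.97 [182.7, 202.6] [0.61479583 0.16519463 0.003     ]
scoop_tip top 0.73 [353.8, 350.4] [ 0.26659627 -0.13697011  0.003     ]
scoop_tip top 0.47 [196.9, 216.9] [0.58481855 0.13477447 0.003     ]
```

View pics/crop5.png

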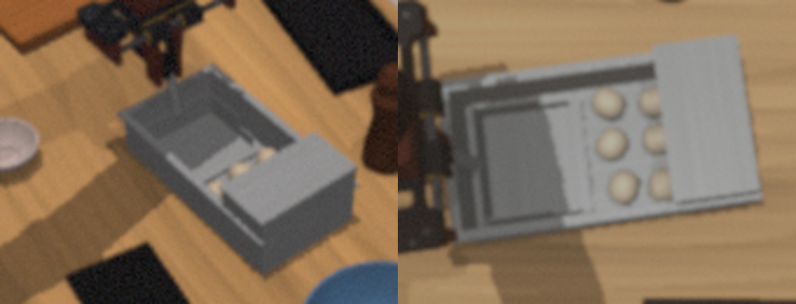

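The blade lies inside the pan: lip edge at top-crop (585,160), 10 mm short of the balls, with roughly even side gaps. Thrusting into the slope at speed.

>>> {"method": "jog_arm", "body": {
  "plan": [
    [0.0, 0, 0, 0.0015, 0],
    [0.0, -0.012, 0, 0, 0],
    [0.0, -0.024, 0, 0, 0],
    [0.0, -0.028, 0, 0, 0],
    [0.0, -0.014, 0, 0, 0],
    [0.0, -0.01, 0, -0.01, 0],
    [0.0, -0.01, 0, -0.01, 0],
    [0.0, 0.01, 0, 0.01, 0],
    [0.0, 0.01, 0, 0.01, 0],
    [0.0, 0, 0, 0, 0],
    [0.0, 0, 0, 0, 0],
    [0.0, 0, 0, 0, 0]
  ]
}}

```text
clock: 9.23
ee_pos: [0.5999, 0.2035, 0.2508]
tool_rot: [-0.001, 0.654, 0.757, -0.001]
wrist_force: [-0.4, 0.6, -2.0]
width: 0.018
gripper_force: 30.0
```

```bash
python3 e.py;  cat > v.py <<'E'
import sys
from h import *
s=bot.snapshot("side"); im=s["color"]
t=bot.snapshot("top")
a=cv2.resize(im[100:230,180:350],None,fx=3,fy=3,interpolation=cv2.INTER_CUBIC)
b=cv2.resize(t["color"][120:250,120:290],None,fx=3,fy=3,interpolation=cv2.INTER_CUBIC)
cv2.imwrite(f"pics/{sys.argv[1]}.png",cv2.resize(np.hstack([a,b]),None,fx=.78,fy=.78))
C=np.array([.608,.153,0]);u=np.array([.139,-.99,0]);v=np.array([.99,.139,0])
z=float(sys.argv[2])
for n in("ball0",):
  for c,S in(("side",s),("top",t)):
    print(c,[(round(r["p"],2),np.round(1000*np.array([(onz(S,r["centre"],z)-C)@u,(onz(S,r["centre"],z)-C)@v])).tolist()) for r in bot.tip_of(n,c) if r["p"]>.2])
E
python3 v.py crop6 .018
```

```text
9.2333 [0.5999 0.2035 0.2508] [-0.0007  0.654   0.7565 -0.0006] [-0.6945  0.6107  0.3728  1.7978 -0.2991  0.7906 -0.0254] [-0.3616  0.6367 -1.9547] [0.1212 0.0792 0.0616] 0.017955961212858872
tool x ang deg 98.31489253464731
side [(0.53, [13.0, -28.0])]
top [(0.61, [15.0, 30.0]), (0.59, [15.0, -30.0]), (0.43, [64.0, -17.0])]
```

View pics/crop6.png

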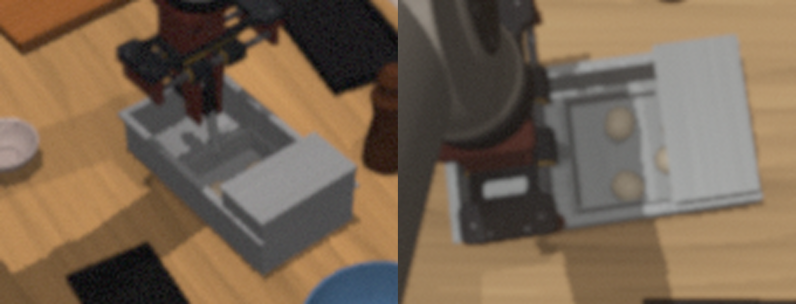

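Two balls ride on the blade at (620,122) and (627,185), one is at (660,160) at the lip, and the rest are under the cover. The lip is still about 6 mm short of the slope, so I'll repeat further in with a higher climb.

>>> {"method": "jog_arm", "body": {
  "plan": [
    [0.0, -0.006, 0, 0.0005, 0],
    [0.0, -0.015, 0, -0.015, 0],
    [0.0, -0.014, 0, -0.015, 0],
    [0.0, 0.014, 0, 0.015, 0],
    [0.0, 0.015, 0, 0.015, 0],
    [0.0, 0, 0, 0, 0],
    [0.0, 0, 0, 0, 0],
    [0.0, 0, 0, 0, 0],
    [0.0, 0, 0, 0, 0]
  ]
}}

```text
clock: 10.18
ee_pos: [0.6013, 0.1958, 0.2511]
tool_rot: [-0.0, 0.655, 0.756, -0.0]
wrist_force: [0.6, -0.3, -3.0]
width: 0.0183
gripper_force: 30.0
```

```bash
python3 e.py; python3 v.py crop7 .018
```

```text
10.1833 [0.6013 0.1958 0.2511] [-0.0001  0.6549  0.7557 -0.0004] [-0.6838  0.6089  0.374   1.8008 -0.2986  0.7885 -0.0158] [ 0.6115 -0.3375 -3.0087] [0.0641 0.0192 0.0467] 0.018271230178720146
tool x ang deg 98.17732699690929
side [(0.58, [-6.0, -3.0])]
top [(0.73, [-5.0, 4.0]), (0.69, [42.0, 14.0]), (0.58, [21.0, 35.0]), (0.45, [28.0, -27.0])]
```

>>> {"method": "jog_arm", "body": {
  "plan": [
    [0.0, -0.016, 0, -0.015, 0],
    [0.0, -0.015, 0, -0.015, 0],
    [0.0, 0.015, 0, 0.015, 0],
    [0.0, 0.015, 0, 0.015, 0],
    [0.0, 0, 0, 0, 0],
    [0.0, 0, 0, 0, 0],
    [0.0, 0, 0, 0, 0],
    [0.0, 0, 0, 0, 0],
    [0.0, 0, 0, 0, 0]
  ]
}}

```text
clock: 11.13
ee_pos: [0.6016, 0.1951, 0.2512]
tool_rot: [-0.0, 0.655, 0.756, -0.0]
wrist_force: [0.5, 1.2, -1.8]
width: 0.0177
gripper_force: 30.0
```

```bash
python3 e.py; python3 v.py crop8 .018
```

```text
11.1333 [0.6016 0.1951 0.2512] [-0.0001  0.6549  0.7558 -0.0001] [-0.6822  0.6085  0.3735  1.801  -0.2988  0.788  -0.0144] [ 0.4724  1.1568 -1.803 ] [0.311  0.112  0.0759] 0.01767471787880138
tool x ang deg 98.18237128380972
side [(0.61, [-6.0, -25.0]), (0.5, [-15.0, 10.0]), (0.44, [-15.0, 44.0])]
top [(0.71, [50.0, 1.0]), (0.59, [48.0, -28.0]), (0.58, [3.0, -27.0]), (0.51, [-0.0, 4.0]), (0.48, [-1.0, 32.0])]
```

>>> {"method": "jog_arm", "body": {
  "plan": [
    [0.0, 0.0005, 0, 0, 0],
    [0.0, 0.001, 0, 0, 0],
    [0.0, 0.0015, 0, 0, 0],
    [0.0, 0.002, 0, 0, 0],
    [0.0, 0.002, 0, 0, 0],
    [0.0, 0.002, 0, 0, 0],
    [0.0, 0.002, 0, 0, 0],
    [0.0, 0.0015, 0, 0, 0],
    [0.0, 0.001, 0, 0, 0],
    [0.0, 0.0005, 0, 0, 0]
  ]
}}

```text
clock: 12.17
ee_pos: [0.5996, 0.2094, 0.251]
tool_rot: [-0.0, 0.655, 0.756, 0.0]
wrist_force: [0.6, -0.8, -1.6]
width: 0.018
gripper_force: 30.0
```

```bash
python3 e.py; python3 v.py crop9 .018
```

```text
12.1667 [0.5996 0.2094 0.251 ] [-0.      0.6547  0.7559  0.    ] [-0.7032  0.6124  0.3731  1.7943 -0.2993  0.7907 -0.0363] [ 0.5914 -0.7898 -1.6339] [ 0.0553  0.0776 -0.0162] 0.01803979364268153
tool x ang deg 98.20664317609261
side [(0.51, [-14.0, -34.0]), (0.47, [-16.0, -9.0]), (0.4, [-33.0, 51.0])]
top [(0.65, [-19.0, -4.0]), (0.64, [24.0, 17.0]), (0.46, [-11.0, -32.0]), (0.44, [-11.0, 38.0]), (0.42, [34.0, -28.0])]
```

>>> {"method": "jog_arm", "body": {
  "plan": [
    [0.0, 0.0005, 0, 0, 0],
    [0.0, 0.001, 0, 0, 0],
    [0.0, 0.0015, 0, 0, 0],
    [0.0, 0.002, 0, 0, 0],
    [0.0, 0.002, 0, 0, 0],
    [0.0, 0.0015, 0, 0, 0],
    [0.0, 0.001, 0, 0, 0],
    [0.0, 0.0005, 0, 0, 0],
    [0.0, 0, 0, 0, 0]
  ]
}}

```text
clock: 13.12
ee_pos: [0.5981, 0.2193, 0.251]
tool_rot: [-0.0, 0.655, 0.756, 0.0]
wrist_force: [0.3, -0.1, -2.5]
width: 0.0179
gripper_force: 30.0
```

```bash
python3 e.py; python3 v.py crop10 .018
```

```text
13.1167 [0.5981 0.2193 0.251 ] [-0.      0.6547  0.7559  0.    ] [-0.7176  0.615   0.373   1.7893 -0.2997  0.7931 -0.0515] [ 0.3248 -0.0999 -2.5305] [ 0.0885  0.0871 -0.0215] 0.017924758807009177
tool x ang deg 98.20770286040246
side [(0.58, [16.0, 18.0]), (0.56, [-37.0, -4.0]), (0.52, [-34.0, 44.0]), (0.51, [-27.0, -29.0])]
top [(0.61, [15.0, 12.0]), (0.59, [-31.0, -8.0]), (0.53, [-24.0, 29.0]), (0.46, [22.0, -35.0]), (0.44, [-16.0, -23.0])]
```

View pics/crop10.png

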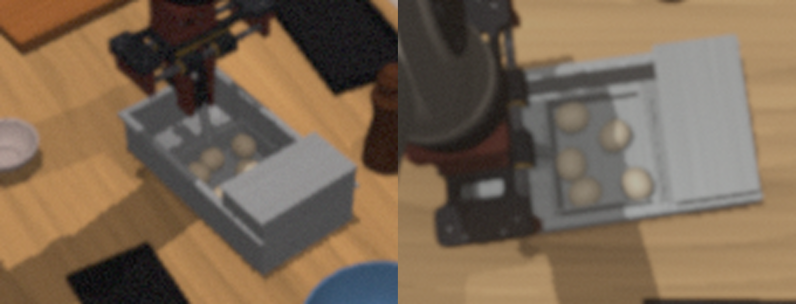

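Five balls sit on the blade at (570,115), (570,162), (585,190), (615,135) and (637,183). The lip at x≈652 is clear of the cover, and the sixth ball is under the cover. Lifting straight up.

>>> {"method": "jog_arm", "body": {
  "plan": [
    [0.0, 0, 0, -0.003, 0],
    [0.0, 0, 0, -0.007, 0],
    [0.0, 0, 0, -0.01, 0],
    [0.0, 0, 0, -0.012, 0],
    [0.0, 0, 0, -0.013, 0],
    [0.0, 0, 0, -0.013, 0],
    [0.0, 0, 0, -0.012, 0],
    [0.0, 0, 0, -0.01, 0],
    [0.0, 0, 0, -0.007, 0],
    [0.0, 0, 0, -0.005, 0],
    [0.0, 0, 0, -0.002, 0],
    [0.0, 0, 0, 0, 0]
  ]
}}

```text
clock: 14.32
ee_pos: [0.5982, 0.2191, 0.3452]
tool_rot: [0.0, 0.655, 0.756, 0.0]
wrist_force: [-0.6, -0.1, -1.4]
width: 0.0177
gripper_force: 30.0
```

```bash
python3 e.py; python3 v.py crop11 .11
```

```text
14.3167 [0.5982 0.2191 0.3452] [0.     0.6548 0.7558 0.0001] [-0.7562  0.4999  0.4233  1.7305 -0.2424  0.9627 -0.0964] [-0.5907 -0.1346 -1.4448] [0.0466 0.0318 0.0348] 0.01772477442330888
tool x ang deg 98.1932125689177
side [(0.65, [17.0, -22.0]), (0.64, [-46.0, -1.0]), (0.51, [-3.0, 20.0]), (0.48, [-35.0, 50.0]), (0.4, [-27.0, -29.0])]
top [(0.71, [-29.0, -10.0]), (0.68, [23.0, -26.0]), (0.68, [17.0, 16.0]), (0.6, [-20.0, -26.0]), (0.51, [-20.0, 35.0])]
```

>>> {"method": "jog_arm", "body": {
  "plan": [
    [0.0, -0.004, 0, 0, 0],
    [0.0, -0.008, 0, 0, 0.0],
    [0.0, -0.012, 0, 0, 0.0175],
    [0.0, -0.016, 0, 0, 0.0175],
    [0.0, -0.02, 0, 0, 0.0175],
    [0.0, -0.02, 0, 0, 0.0175],
    [0.0, -0.02, 0, 0, 0.0175],
    [0.0, -0.02, 0, 0, 0.0175],
    [0.0, -0.02, 0, 0, 0.0175],
    [0.0, -0.02, 0, 0, 0.0175],
    [0.0, -0.02, 0, 0, 0],
    [0.0, -0.02, 0, 0, 0]
  ]
}}

```text
clock: 15.52
ee_pos: [0.611, 0.0161, 0.3452]
tool_rot: [0.0, 0.707, 0.707, -0.0]
wrist_force: [0.1, 0.8, -3.0]
width: 0.0177
gripper_force: 30.0
```

>>> {"method": "jog_arm", "body": {
  "plan": [
    [0.0, -0.01, 0, 0, 0],
    [0.0, 0, 0, 0, 0],
    [0.0, 0, 0, 0, 0],
    [0.0, 0, 0, 0, 0],
    [0.0, 0, 0, 0, 0],
    [0.0, 0, 0, 0, 0]
  ]
}}

```text
clock: 16.02
ee_pos: [0.6116, 0.0112, 0.3449]
tool_rot: [-0.0, 0.705, 0.709, 0.0]
wrist_force: [0.9, -0.6, -2.1]
width: 0.0174
gripper_force: 30.0
```

```bash
python3 e.py
cat > w.py <<'E'
import sys
from h import *
s=bot.snapshot("side"); t=bot.snapshot("top")
a=cv2.resize(s["color"][130:290,230:430],None,fx=2,fy=2,interpolation=cv2.INTER_CUBIC)
b=cv2.resize(t["color"][120:280,220:420],None,fx=2,fy=2,interpolation=cv2.INTER_CUBIC)
cv2.imwrite(f"pics/{sys.argv[1]}.png",np.hstack([a,b]))
z=float(sys.argv[2])
for n in("ball0","scoop_tip","bowl"):
  for c,S in(("side",s),("top",t)):
    zz={"ball0":z,"scoop_tip":.097,"bowl":0}[n]
    print(n,c,[(round(r["p"],2),np.round(onz(S,r["centre"],zz)[:2],3).tolist()) for r in bot.tip_of(n,c) if r["p"]>.2])
E
python3 w.py w1 .02
```

```text
16.0167 [0.6116 0.0112 0.3449] [-0.0002  0.7053  0.7089  0.0002] [-0.4834  0.4694  0.488   1.7967 -0.2662  0.941   0.123 ] [ 0.9457 -0.561  -2.1235] [0.0585 0.0101 0.0411] 0.017433504516044116
tool x ang deg 90.29246395129826
ball0 side [(0.67, [0.713, 0.045]), (0.52, [0.676, -0.008]), (0.46, [0.595, -0.12]), (0.43, [0.666, 0.042]), (0.41, [0.625, 0.027]), (0.32, [0.429, 0.006])]
ball0 top []
scoop_tip side [(0.75, [0.615, -0.101]), (0.71, [0.253, -0.198])]
scoop_tip top []
bowl side [(0.69, [0.603, -0.145]), (0.67, [0.669, 0.053])]
bowl top [(0.61, [0.609, -0.137])]
```

>>> {"method": "jog_arm", "body": {
  "plan": [
    [0.0, 0, 0, 0.01, 0],
    [0.0, -0.01, 0, 0, 0],
    [0.0, -0.025, 0, 0, 0],
    [0.0, -0.03, 0, 0, 0],
    [0.0, 0.015, 0, 0, 0],
    [0.0, 0.035, 0, 0, 0],
    [0.0, 0.025, 0, 0, 0],
    [0.0, 0, 0, 0, 0],
    [0.0, 0, 0, 0, 0],
    [0.0, 0, 0, 0, 0],
    [0.0, 0, 0, 0, 0]
  ]
}}

```text
clock: 17.33
ee_pos: [0.6113, 0.0179, 0.335]
tool_rot: [0.0, 0.707, 0.707, -0.0]
wrist_force: [0.3, 0.6, -1.5]
width: 0.0178
gripper_force: 30.0
```

```bash
python3 e.py;python3 w.py w2 .02
```

```text
17.3333 [0.6113 0.0179 0.335 ] [ 0.0003  0.7068  0.7074 -0.0004] [-0.4914  0.4814  0.4843  1.8048 -0.2726  0.9221  0.113 ] [ 0.3103  0.553  -1.5211] [0.013  0.0614 0.0101] 0.017768748360450577
tool x ang deg 90.04476304907332
ball0 side [(0.68, [0.601, -0.148]), (0.58, [0.614, -0.17]), (0.56, [0.57, -0.148]), (0.55, [0.604, -0.111]), (0.43, [0.646, -0.146])]
ball0 top [(0.66, [0.612, -0.178]), (0.63, [0.636, -0.155]), (0.5, [0.579, -0.147])]
scoop_tip side [(0.87, [0.256, -0.197]), (0.85, [0.61, -0.106])]
scoop_tip top [(0.83, [0.29, -0.118])]
bowl side [(0.57, [0.609, -0.144])]
bowl top [(0.97, [0.61, -0.14])]
```

All five balls show in the bowl and none in the scoop. Heading back to the tray.

>>> {"method": "jog_arm", "body": {
  "plan": [
    [0.0, 0.005, 0, -0.01, 0],
    [0.0, 0.01, -0.008, 0, 0],
    [0.0, 0.01, -0.016, 0, 0],
    [0.0, 0.01, -0.024, 0, 0],
    [0.0, 0.01, -0.028, 0, 0],
    [0.0, 0.003, -0.028, 0, 0],
    [0.0, 0, -0.028, 0, 0],
    [0.0, 0, -0.024, 0, 0],
    [0.0, 0, -0.016, 0, 0],
    [0.0, 0, -0.009, 0, 0],
    [0.0, 0, 0, 0, 0],
    [0.0, 0, 0, 0, 0]
  ]
}}

```text
clock: 18.73
ee_pos: [0.4306, 0.0678, 0.3456]
tool_rot: [0.0, 0.706, 0.709, 0.001]
wrist_force: [-0.4, 0.6, -2.2]
width: 0.0179
gripper_force: 30.0
```

```bash
python3 e.py
python3 - <<'E'
from h import *
s=bot.snapshot("side"); t=bot.snapshot("top")
a=cv2.resize(s["color"][110:300,190:400],None,fx=1.9,fy=1.9,interpolation=cv2.INTER_CUBIC)
b=cv2.resize(t["color"][120:310,200:410],None,fx=1.9,fy=1.9,interpolation=cv2.INTER_CUBIC)
cv2.imwrite("pics/w3.png",np.hstack([a,b]))
for n in("scoop_tip","scoop"):
    A=[r["centre"] for r in bot.tip_of(n,"side")[:4]];B=[r["centre"] for r in bot.tip_of(n,"top")[:4]]
    for x in A:
        for y in B:
            p,e=tri(s,x,t,y)
            if e<.012: print(n,p,e)
E
```

```text
18.7333 [0.4306 0.0678 0.3456] [0.0002 0.7057 0.7085 0.001 ] [-0.7566  0.1628  0.5106  2.1898 -0.1104  0.8106 -0.1715] [-0.3635  0.6068 -2.1767] [-0.0244 -0.0159  0.016 ] 0.017875633405068564
tool x ang deg 90.22901025349685
scoop_tip [ 0.43319651 -0.04704692  0.0897151 ] 0.0010329374550418881
scoop_tip [ 0.26647449 -0.14391613 -0.00330187] 0.00208713373668689
scoop [ 0.28874858 -0.18219868 -0.00471397] 0.0037273690025165945
scoop [ 0.43546869 -0.0019949   0.09949005] 0.0011569173906239112
```

View pics/w3.png

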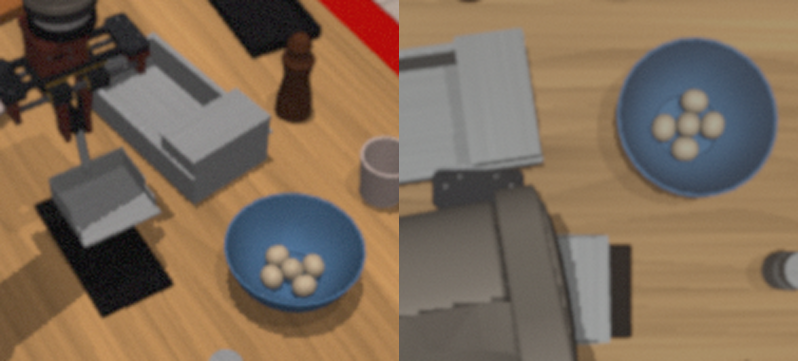

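The bowl holds five balls around side-crop (290,270), the scoop is empty over its tray, and the bystanders are unmoved. Lowering.

>>> {"method": "jog_arm", "body": {
  "plan": [
    [0.0, 0.001, 0, 0.01, 0],
    [0.0, 0, 0, 0.02, 0],
    [0.0, 0, 0, 0.02, 0],
    [0.0, 0, 0, 0.015, 0],
    [0.0, 0, 0, 0.008, 0],
    [0.0, 0, 0, 0.004, 0],
    [0.0, 0, 0, 0.003, 0],
    [0.0, 0, 0, 0.003, 0],
    [0.0, 0, 0, 0.002, 0],
    [0.0, 0, 0, 0.002, 0],
    [0.0, 0, 0, 0, 0]
  ]
}}

```text
clock: 19.95
ee_pos: [0.4304, 0.0683, 0.2581]
tool_rot: [0.0, 0.706, 0.708, 0.0]
wrist_force: [-0.9, -0.9, -2.5]
width: 0.0174
gripper_force: 30.0
```

```bash
python3 e.py
```

```text
19.95 [0.4304 0.0683 0.2581] [0.     0.706  0.7082 0.0002] [-0.6774  0.3352  0.4455  2.2576 -0.2563  0.5943 -0.037 ] [-0.8765 -0.9087 -2.4891] [-0.0286  0.0524  0.0168] 0.017414615791898028
tool x ang deg 90.17457790937915
```

>>> {"method": "jog_arm", "body": {
  "plan": [
    [0.0, 0, 0, 0.001, 0],
    [0.0, 0, 0, 0.0005, 0],
    [0.0, 0, 0, 0, 0],
    [0.0, 0, 0, 0, 0]
  ]
}}

```text
clock: 20.28
ee_pos: [0.4305, 0.0683, 0.2568]
tool_rot: [0.0, 0.706, 0.708, 0.0]
wrist_force: [-0.9, 0.9, 3.2]
width: 0.0182
gripper_force: 30.0
```

Contact. Opening slowly, then raising.

>>> {"method": "jog_arm", "body": {
  "plan": [
    [0.025, 0, 0, 0, 0],
    [0.035, 0, 0, 0, 0],
    [0.05, 0, 0, 0, 0],
    [0.0878, 0, 0, 0, 0],
    [0.0878, 0, 0, 0, 0],
    [0.0878, 0, 0, 0, 0],
    [0.0878, 0, 0, 0, 0],
    [0.0878, 0, 0, 0, 0],
    [0.0878, 0, 0, 0, 0],
    [0.0878, 0, 0, 0, 0],
    [0.0878, 0, 0, 0, 0],
    [0.0878, 0, 0, 0, 0]
  ]
}}

```text
clock: 21.28
ee_pos: [0.4303, 0.0682, 0.2565]
tool_rot: [0.0, 0.706, 0.708, 0.0]
wrist_force: [-0.2, 0.2, -0.6]
width: 0.0875
gripper_force: 0.0
```

>>> {"method": "jog_arm", "body": {
  "plan": [
    [0.0878, 0, 0, -0.01, 0],
    [0.0878, 0, 0, -0.02, 0],
    [0.0878, 0, 0, -0.03, 0],
    [0.0878, 0, 0, -0.03, 0],
    [0.0878, 0.01, 0, -0.03, 0],
    [0.0878, 0.03, 0, -0.02, 0],
    [0.0878, 0.04, 0, 0, 0],
    [0.0878, 0.04, 0, 0, 0],
    [0.0878, 0.04, 0, 0, 0],
    [0.0878, 0.04, 0, 0, 0],
    [0.0878, 0, 0, 0, 0],
    [0.0878, 0, 0, 0, 0]
  ]
}}

```text
clock: 22.28
ee_pos: [0.4291, 0.2702, 0.3969]
tool_rot: [0.0, 0.705, 0.71, 0.0]
wrist_force: [0.2, -0.9, 0.1]
width: 0.0877
gripper_force: 0.0
```

```bash
python3 e.py
python3 - <<'E'
from h import *
np.set_printoptions(precision=3,suppress=True)
s=bot.snapshot("side"); t=bot.snapshot("top")
for n,z in(("scoop_tip",.01),("scoop",.01),("scoop_grip",.095),("bowl",0),("ball0",.02),("dish",0),("shaker",0),("mill",0),("teacup",0)):
  for c,S in(("side",s),("top",t)):
    print(n,c,[(round(r["p"],2),np.round(onz(S,r["centre"],z)[:2],3).tolist()) for r in bot.tip_of(n,c) if r["p"]>.3])
E
```

```text
22.2833 [0.4291 0.2702 0.3969] [0.0002 0.7045 0.7097 0.    ] [-1.0253  0.213   0.3951  1.9808 -0.0985  0.9659 -0.575 ] [ 0.2056 -0.8805  0.0613] [-0.1191  0.0167  0.0015] 0.08769746558276839
tool x ang deg 90.41363209448774
scoop_tip side [(0.95, [0.269, -0.152]), (0.79, [0.44, -0.038])]
scoop_tip top [(0.73, [0.431, -0.037]), (0.7, [0.271, -0.135])]
scoop side [(0.98, [0.286, -0.19]), (0.59, [0.429, 0.003]), (0.32, [0.783, -0.097])]
scoop top [(0.72, [0.439, 0.006])]
scoop_grip side [(0.92, [0.438, 0.087]), (0.75, [0.322, -0.266]), (0.57, [0.567, -0.162])]
scoop_grip top [(0.87, [0.324, -0.262]), (0.77, [0.429, 0.084])]
bowl side [(0.55, [0.607, -0.147])]
bowl top [(0.73, [0.613, -0.143])]
ball0 side [(0.7, [0.639, -0.147]), (0.62, [0.607, -0.112]), (0.6, [0.603, -0.146]), (0.53, [0.586, -0.138]), (0.47, [0.616, -0.17]), (0.31, [0.766, 0.085])]
ball0 top [(0.72, [0.609, -0.151]), (0.69, [0.612, -0.17]), (0.66, [0.632, -0.154]), (0.65, [0.584, -0.144]), (0.56, [0.607, -0.111])]
dish side [(0.65, [0.396, 0.327])]
dish top [(0.91, [0.398, 0.318])]
shaker side [(0.77, [0.449, -0.241])]
shaker top [(0.56, [0.451, -0.248])]
mill side [(0.97, [0.79, 0.116])]
mill top [(0.84, [0.773, 0.093])]
teacup side [(0.68, [0.788, -0.089])]
teacup top [(0.79, [0.788, -0.1])]
```

```bash
python3 -c "
from workcell import bot
print(bot.hand_in())"
```

```text
the job is handed in; nothing more can be done
None
```

Five fish balls are in the blue bowl and the scoop is back on its tray, upright and empty; the bowl and bystanders measured in place, the sixth ball was last seen in the pan and is presumably hidden under its cover, and I handed the job in at about 23 s.

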